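# Prime the sample press, free its lever and hold it down

## Task

Prime the bench press: push the blue spring pedal down to its stop and let it come back up. Then, with the lever still in its rest position, flip the red safety catch all the way over to its stop, take the press lever by its black crossbar, pull it towards you (the robot) to its stop and finish while still holding it there. Leave the bottles, glassware and other loose things where they are.

Things in the scene. Friction and masses are not known exactly. Their poses are not given: they have to be found in the camera images.
- press: Fixed bench press. Grey base plate 210 (x) x 480 (y) x 20 mm; white lever console at its -y end; at its +y end a two-column frame from y 160 to 360 mm, 355 mm high, handwheel above to 460 mm. Origin: on the table under the lever pivot. Unturned, x points away from the robot, y left, z up; turned up to 0.25 rad. The lever swings in its x-z plane.
- lever (a joint): Lever angle: 0 at rest (leaning 0.45 rad to the press's +x), grows as it is pulled towards -x, stop at 0.8 rad. Turns about the press's y axis through point lever_hinge. A return spring needs about 3 N at the crossbar to start, 8 N at the stop, and swings it back if let go. With the catch closed its yellow blade blocks the stem at about 0.1 rad.
- lever_hinge (a point): Pivot of the lever: 70 mm above the table, over the press's origin.
- lever_grip (a point): Middle of the black crossbar on top of the lever: 26 mm diameter, 90 mm long along y; 160 mm from the lever pivot (about 214 mm above the table at rest, 70 mm to +x of the pivot). Stands on a 16 mm steel stem. Its axes are those of the press at rest and turn with the lever.
- catch (a joint): Safety catch angle: 0 closed (starts between 0 and 0.2), grows as the red tab is flipped towards the press's -y, stop at 1.75 rad. It turns about the press's x axis through point catch_hinge, stays where it is left (about 1 N at the tab moves it). The blade clears the lever from about 0.9 rad on.
- catch_hinge (a point): Point on the catch's shaft axis at the foot of the red tab: in press axes 75 mm to -x and 60 mm to -y of the lever pivot, 125 mm above the table. The 12 mm shaft runs along x from 17 mm before this point to 118 mm beyond, on two posts, the nearer centred 42 mm to +x.
- catch_tab (a point): Point on the middle plane of the red tab, 55 mm from the shaft axis. The tab is a plate 30 mm wide (along x), 6 mm thick, reaching 70 mm from the axis; at joint value 0 it stands up, leaning 0.35 rad to the press's +y; at value 1.75 it lies 1.40 rad over to -y, nearly level. Push it on its +y face.
- pump: The priming pump, fixed: a grey base 180 (x) x 110 (y) x 15 mm carrying the blue pedal. Origin: middle of its underside on the table; x points away from the robot when unturned; turned up to about 0.4 rad. The pedal's hinge is along y, 65 mm to +x of the origin and 45 mm up.
- pedal (a joint): Pedal angle: 0 up (free edge to -x, raised 0.30 rad), grows as it is pressed down, stop at 0.30 rad (plate level). A spring needs about 4 N at the pad to start and 11 N at the stop, and brings it back up.
- pedal_pad (a point): Point to push: on top of the black rubber pad (68 mm wide), 110 mm from the pedal's hinge towards the free edge; about 85 mm above the table when up, 53 mm when down.
- stain_bottle: Bystander: magenta jar with white cap, 64 mm diameter, 130 mm tall, origin under its middle.
- dark_bottle: Bystander: dark red jar with pink cap, 64 mm diameter, 130 mm tall, origin under its middle.
- beaker: Bystander: glass beaker, 70 mm diameter, 85 mm tall, origin under its middle.
- slide_box: Bystander: blue slide box 90 x 75 x 30 mm, origin under its middle.
- die_ring: Bystander: steel ring, 50 mm diameter, 30 mm tall, standing on the press's base plate before the frame; origin under its middle.
Mind the look-alikes: they are no part of the job. What is shaped like the pump but turquoise is not meant.

How it is judged (in metres and radians):
On the way, in this order (a step that is already met when the one before it is completed fails the run):
1. the pedal is pressed down to its stop (value of joint pedal above 0.265 rad), for 0.1 s.
2. the safety catch is flipped over to its stop while the lever is still at rest (value of joint catch above 1.5 rad and value of joint lever below 0.2 rad), for 0.1 s.
3. the lever is pulled to its stop by its crossbar (value of joint lever above 0.72 rad and contact force between the fingers and lever above 2 N), for 0.2 s.
At the end, for the whole second after the job is handed in: The program finishes with the fingers holding the lever's crossbar (more than 2 N) and the lever steady within 0.08 rad of its stop (above 0.72 of 0.80 rad), the catch still flipped over (above 1.3 of 1.75 rad) and the pedal back up (below 0.08 rad) (all of step 3 and velocity of joint lever between -0.1 and 0.1 rad/s and value of joint catch above 1.3 rad and value of joint pedal below 0.08 rad); the arm keeps its last pose, push and grip.
It fails at once if the lever is forced while the safety catch is still on (value of joint lever above 0.3 rad and value of joint catch below 0.9 rad).
It fails at once if a bystander is disturbed (moved more than 30 mm) (distance of any of stain_bottle, dark_bottle, beaker, slide_box, die_ring from where it was at the start of the episode above 0.03 m).
It also fails if it takes over 48 s, if anything falls off the work surface, if the arm or the gripper's body presses on something with over 40 N, if the wrist force passes 120 N, or if a joint passes its speed limit or range.

## Robot

A 6-joint arm with a two-finger parallel gripper is mounted at the origin on the work surface. World frame = base frame: x ahead of the robot, y to its left, z up, the work surface at z = 0. Lengths are in mm, angles in rad, forces in N, time in s.
With the tool pointing down it reaches from about 350 to 775 mm from the base axis. Payload 7.3 kg.
Tool frame: the origin (TCP) lies between the finger pads; the fingertips stand bot.tips_ahead ahead of it and the grasp point (between the pads) lies 6 mm ahead of it (bot.tips_ahead is the distance from the TCP to the fingertips, in mm); z points along the fingers, y is the line along which they close (so a half turn about z gives the same grasp; the last joint's range is limited). The gripper opens to 92 mm and grips with 3 to 60 N. Pads are 19 mm wide; open, the fingers measure 130 mm over their backs; the gripper's body (75 mm by 190 mm) begins 47 mm behind the grasp point.
Start: joints at [1.079, 0.342, 1.524, -0, 1.275, -0.146], TCP at [177.934, 493.945, 251.741] pointing down, gripper open.
Joint ranges: [-2.53, 2.53], [-0.77, 2.02], [0.04, 2.7], [-1, 4.14], [0.28, 2.66], [-3.11, 3.11]. Speed limits (rad/s): [2.57, 2.57, 3.14, 3.14, 3.14, 3.14].

## Interface

Orientations are given as [roll, pitch, yaw] about the fixed x, y, z axes, in that order (R = Rz(yaw) Ry(pitch) Rx(roll)).
In Python, from plant import bot gives the robot as it stands. The module is installed in compiled form; this text tells all that it offers.
- The arm moves only by the tool step_arm, never from a script. Its argument "targets" is one flat list of numbers, 7 for each row, row after row: the opening, from 0 (shut) to 1 (fully open), then the shift along the tool's x, y, z each as a share of 100 mm, from -1 to 1, then the turn, a rotation vector about the tool's x, y, z each as a share of pi/4 rad, from -1 to 1. A call has 1 to 20 rows; each row is the pose to reach, as a shift and turn from the pose commanded when the call began, along the tool's axes at that moment; what a row does not reach only later rows make up. A row lasts 1/8 s, in which the tool goes at most 62.5 mm and 10.7 degrees, less where a joint would pass 70% of its speed; a pose out of reach is approached as far as the arm can. A call with a number of a shift or a turn outside -1 to 1 is refused whole. A call with a gripper value outside its range is refused whole. The fingers move at their own pace and stop on an object; the grip force is fixed at half the most. Time passes only in rows, so rows that repeat a pose let the fingers close. It gives the time, the measured TCP pose, the force, the opening and the grip force at its end, in the units of the state.
- bot.get_obs(): the state, without advancing time (a new reading comes with each control period).
- bot.capture(name): name is "scene" or "side" or "wrist"; returns (picture, depth): 384x512x3 uint8, blue, green, red; 384x512 float32, mm along the optical axis (not along the pixel's ray), 0 where there is no reading.
- bot.camera_info(name): a dict with "fx", "fy", "cx", "cy" (pixels), "camera_from_world" (4x4, takes a point from world to camera coordinates); the wrist camera has in their place "hand_eye" (4x4, takes a point from camera to tool coordinates, whose origin is the TCP and whose axes are the flange's). Camera axes: x right, y down, z forward; pixel columns grow to the right and rows downward; lengths in mm; the calibration is good to about 2 mm. The wrist camera is an equidistant fisheye: a pixel r from the principal point sees the ray r / f radians off the axis. A picture is of the moment at which its call begins: read the wrist's pose just before it. camera_info takes no time and is no camera call.
- bot.close_job(): hands the job in; it is judged then, once.
The state is a dict: "time": time; "joint_positions": joint angles; "dq": joint speeds; "tau": joint torques, N m; "tool_pos": TCP position; "tcp_rot": TCP orientation; "contact_force": force on the tool from outside, world axes, zero at the start; "moment": the same for the moment, N m; "grip_width": finger opening in mm; "finger_force": force on a finger pad.
Only numpy, scipy, OpenCV 4.12 (cv2) and the standard library are available. Lean on these libraries where they do the work, as an engineer would, in place of code of your own. Each camera call takes 0.05 s, during which the arm holds its last target. There are 200 camera calls.

## Working session

There is one attempt and no reset: what is moved stays moved. The work goes in short steps, Python scripts to look and compute and a tool call to move; the robot and the scene stay as the last step left them, time stands still between calls to the robot, and variables do not carry over. Pictures are saved under pics/ and viewed, at most 10 in all, crops included, and the job is handed in when it is done.

Besides the shell and the picture viewer there is one more tool, called after "Call:" in YAML: its name, and indented under it one key for each argument. step_arm: Moves the arm, as the interface text tells. Shift numbers are shares of 100 mm and turn numbers shares of pi/4 rad, none past 1 either way. Its arguments: {"type":"object","properties":{"targets":{"type":"array"}},"required":["targets"]}

```bash
mkdir -p pics; cat > h.py <<'E'
import numpy as np, cv2
from plant import bot
def cap(n,f=None):
    im,d=bot.capture(n)
    if f: cv2.imwrite('pics/'+f,im); np.save('pics/'+f+'.npy',d)
    return im,d
def w(n,d,u,v,r=1):
    c=bot.camera_info(n); p=d[v-r:v+r+1,u-r:u+r+1]; p=p[p>0]
    z=np.median(p) if len(p) else 0
    P=np.array([(u-c['cx'])/c['fx']*z,(v-c['cy'])/c['fy']*z,z,1])
    return (np.linalg.inv(c['camera_from_world'])@P)[:3].round(1)
E
python3 - <<'E'
from h import *
s=bot.get_obs(); print(s['time'],s['tool_pos'],s['tcp_rot'],bot.tips_ahead,s['contact_force'])
a,_=cap('scene','s1.png'); b,_=cap('side','d1.png')
for n in('scene','side'): print(bot.camera_info(n))
E
```

```text
0.0 [177.73199845 493.59470931 251.0238466 ] [-3.14002927e+00 -2.51771441e-04  2.79580425e+00] 25.0 [-0.64124543  0.6189455   0.06242346]
{'fx': 415.97915234252196, 'fy': 415.97915234252196, 'cx': 260.17612397060367, 'cy': 197.02537061244013, 'camera_from_world': array([[ 7.74037948e-01,  6.33128208e-01,  3.73209550e-03,
        -3.62470399e+02],
       [ 5.28875480e-01, -6.43319538e-01, -5.53561829e-01,
        -2.51384188e+02],
       [-3.48074679e-01,  4.30451676e-01, -8.32799719e-01,
         1.48523645e+03],
       [ 0.00000000e+00,  0.00000000e+00,  0.00000000e+00,
         1.00000000e+00]])}
{'fx': 389.32075790327036, 'fy': 389.32075790327036, 'cx': 256.6813448466371, 'cy': 189.9323114580483, 'camera_from_world': array([[ 6.93227859e-01, -7.20334999e-01,  2.35079817e-02,
        -4.33851652e+02],
       [-3.79407680e-01, -3.92473558e-01, -8.37862947e-01,
         3.08359100e+02],
       [ 6.12768267e-01,  5.71910828e-01, -5.45374235e-01,
         7.59201780e+02],
       [ 0.00000000e+00,  0.00000000e+00,  0.00000000e+00,
         1.00000000e+00]])}
```

View pics/s1.png

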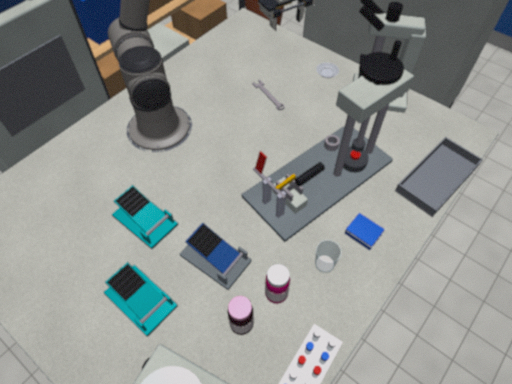

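View pics/d1.png

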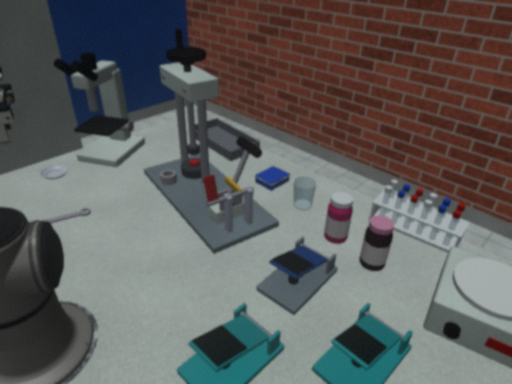

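The scene camera shows the pump (blue pedal) around (215,255), the press plate around (318,175), the red tab at (261,162), and the crossbar around (310,174). I'll enlarge both views.

```bash
python3 - <<'E'
from h import *
a=cv2.imread('pics/s1.png');b=cv2.imread('pics/d1.png')
x=cv2.resize(a[125:290,175:335],None,fx=3.6,fy=3.6,interpolation=cv2.INTER_CUBIC)  # 576x594
cv2.imwrite('pics/s1c.png',x)
y=cv2.resize(b[125:315,140:345],None,fx=3.1,fy=3.1,interpolation=cv2.INTER_CUBIC)
cv2.imwrite('pics/d1c.png',y)
E
```

```text
(no output)
```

View pics/s1c.png

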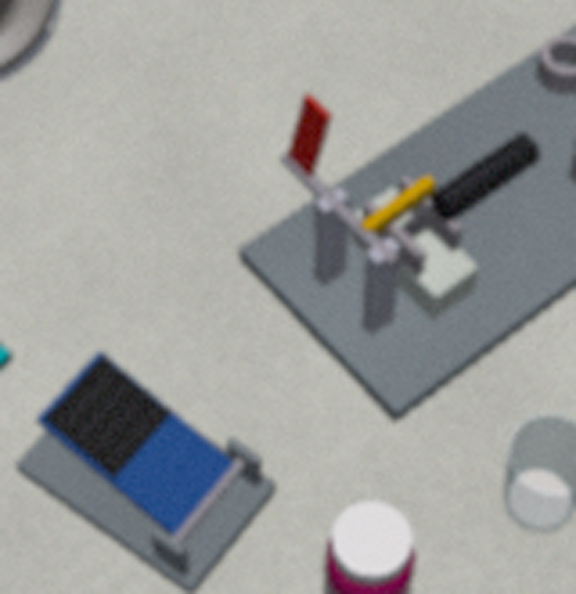

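View pics/d1c.png

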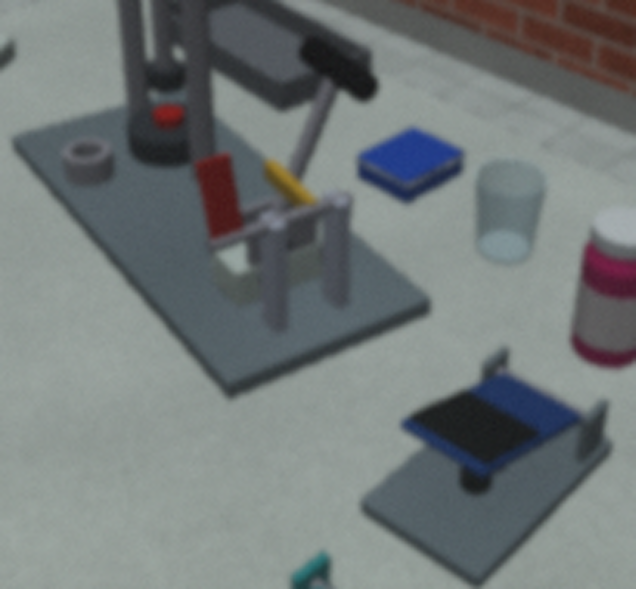

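Scene crop: the pedal's free edge runs (42,418)-(100,355), with base corners at (20,465), (190,580) and (273,487). The crossbar runs (447,207)-(528,147), the tab goes from its top at (318,103) to its foot at (307,172), and the plate corners are at (243,252) and (398,412). Side crop: crossbar (310,47)-(367,88), tab foot (225,238), plate corners (230,386) and (430,300). Next I'll fit the poses.

```bash
cat > fit.py <<'E'
from h import *
from scipy.optimize import least_squares
S=lambda x,y:('scene',175+x/3.6,125+y/3.6); D=lambda x,y:('side',140+x/3.1,125+y/3.1)
I={n:bot.camera_info(n) for n in('scene','side')}
def proj(n,P):
    c=I[n];q=c['camera_from_world']@np.r_[P,1];return np.array([c['fx']*q[0]/q[2]+c['cx'],c['fy']*q[1]/q[2]+c['cy']])
def T(p,P):
    c,s=np.cos(p[2]),np.sin(p[2]);return np.array([p[0]+c*P[0]-s*P[1],p[1]+s*P[0]+c*P[1],P[2]])
def run(obs,n,x0):
    f=lambda p:np.concatenate([proj(o[0],T(p,np.array(P(p) if callable(P) else P,float)))-o[1:] for o,P in obs])
    r=least_squares(f,x0,loss='soft_l1');print(r.x.round(3));print(f(r.x).reshape(-1,2).round(1).tolist());return r.x
b=.0
pe=lambda y:(65-140*np.cos(.3),y,45+140*np.sin(.3))
pump=run([(S(20,465),(-90,-55,15)),(S(190,578),(90,-55,15)),(S(273,487),(90,55,15)),
 (D(363,503),(-90,55,15)),(D(478,580),(-90,-55,15)),(D(610,449),(90,-55,15))],3,[450,100,0.])
def tab(p,l,dx=0):a=.35-p[5];return (-75+dx,-60+l*np.sin(a),125+l*np.cos(a))
press=run([(S(451,204),(70,-41,214)),(S(525,150),(70,41,214)),(D(314,50),(70,41,214)),(D(363,84),(70,-41,214)),
 (S(243,252),lambda p:(p[3]-105,p[4],20)),(S(398,410),lambda p:(p[3]+105,p[4],20)),
 (D(230,386),lambda p:(p[3]-105,p[4],20)),(D(430,300),lambda p:(p[3]+105,p[4],20)),(D(15,143),lambda p:(p[3]-105,p[4]+480,20)),
 (S(307,97),lambda p:tab(p,70,-15)),(S(330,115),lambda p:tab(p,70,15)),(D(198,162),lambda p:tab(p,70,-15)),(D(230,155),lambda p:tab(p,70,15)),
 (S(285,158),(-92,-60,125)),(D(212,244),(-92,-60,125))],5,[600,200,0.,0,-120,.1])
np.save('poses.npy',np.r_[pump,press])
for n,P in [('pad_up',(65-110*np.cos(.3),0,85)),('pad_dn',(-45,0,53)),('edge',pe(0))]:print(n,T(pump,P).round(1))
for n,P in [('grip0',(70,0,214)),('gripend',(-160*np.sin(.35),0,70+160*np.cos(.35))),('hinge',(-75,-60,125)),('tab',tab(press,55))]:print(n,T(press,P).round(1))
for n in('scene','side'):
  d=np.load('pics/%s1.png.npy'%n[1 if n=='scene' and 0 else 0].replace('s','s' if n=='scene' else 'd'))
  for P,po in [((65-110*np.cos(.3),0,85),pump),((70,0,226),press)]:
    u,v=proj(n,T(po,np.array(P,float))).round().astype(int);print(n,u,v,w(n,d,u,v))
E
python3 fit.py
```

```text
[ 503.715 -251.145   50.336]
[[-2.9, -0.6], [-0.5, 2.7], [0.1, -2.1], [-1.8, -0.8], [0.6, -0.0], [0.8, -3.0]]
[ 5.48527e+02  4.00010e+01 -1.90420e+01 -4.65000e-01 -1.06121e+02
  5.78125e+02]
[[-1.4, 0.5], [0.5, -0.3], [-0.6, -0.4], [0.9, 0.4], [-2.0, -1.0], [-0.5, 1.1], [0.0, -1.1], [1.1, -1.3], [-2.1, -2.6], [-0.3, -0.8], [0.1, 0.6], [-0.2, -0.2], [0.3, -1.4], [0.2, -0.2], [-0.3, 0.2]]
pad_up [ 463.7 -254.    85. ]
pad_dn [ 458.8 -254.3   53. ]
edge [ 435.1 -256.    86.4]
grip0 [617.2  26.6 214. ]
gripend [494.7  50.5 220.3]
hinge [463.4  -4.6 125. ]
tab [466.3  10.3 177.9]
scene 201 237 [ 464.8 -253.1   85.7]
scene 311 171 [616.8  28.4 225.8]
side 290 263 [ 462.1 -255.4   88.4]
side 249 142 [615.4  25.5 228.2]
```

Press: origin (548.5, 40), yaw -0.192, catch about 0.07. Pump yaw is about 0.07, and depth agrees with the fit. I'll move towards the pedal with the gripper closed and turn the yaw to 1.379.

Call:
step_arm:
  targets: [0, -1, -1, -0.5, 0, 0, 1, 0, -1, -1, -0.5, 0, 0, 1, 0, -1, -1, -0.5, 0, 0, 1, 0, -1, -1, -0.5, 0, 0, 1, 0, -1, -1, -0.5, 0, 0, 1, 0, -1, -1, -0.5, 0, 0, 1]

```text
time: 0.85
tool_pos: [237.9, 366.0, 301.4]
tcp_rot: [-3.141, 0.0, 2.014]
contact_force: [0.0, 0.2, -0.4]
grip_width: 36.4
finger_force: 0.0
```

```bash
cat > g.py <<'E'
import sys
from h import *
from scipy.spatial.transform import Rotation as Ro
def rows(*wps):  # wp: x,y,z,psi,tilt (lean of hand to press +x)
    s=bot.get_obs();R0=Ro.from_euler('xyz',s['tcp_rot'])
    print('t',round(s['time'],2),'at',s['tool_pos'].round(1),s['tcp_rot'].round(3),'F',s['contact_force'].round(1),'q',s['joint_positions'].round(2))
    for x,y,z,psi,tl in wps:
        a=-.192;ax=np.array([-np.sin(a),np.cos(a),0])
        R=Ro.from_rotvec(tl*ax)*Ro.from_euler('xyz',[np.pi,0,psi])
        print((R0.inv().apply(np.array([x,y,z])-s['tool_pos'])/100).round(3),((R0.inv()*R).as_rotvec()/(np.pi/4)).round(3))
if __name__=='__main__': rows(*eval('['+sys.argv[1]+']'))
E
python3 g.py "(300,250,300,1.379,0),(420,100,300,1.379,0),(458,-254,150,1.379,0)"
python3 - <<'E'
from h import *
d=np.load('pics/s1.png.npy')
for u,v in [(278,273),(240,308),(327,250),(365,231)]: print(w('scene',d,u,v))
E
```

```text
t 0.85 at [237.9 366.  301.4] [-3.141  0.     2.014] F [ 0.   0.2 -0.4] q [0.82 0.14 1.66 0.   1.35 0.38]
[-1.315  0.064  0.014] [-0.001  0.001  0.808]
[-3.184  0.505  0.015] [-0.001  0.001  0.808]
[-6.545 -0.667  1.516] [-0.001  0.001  0.808]
[ 703.7 -218.3  129.2]
[ 688.7 -346.   129.3]
[746.3 -41.3  36. ]
[796.5  84.2  29. ]
```

Call:
step_arm:
  targets: [0, -1, 0.2, 0, 0, 0, 0.81, 0, -1, 0.2, 0, 0, 0, 0.81, 0, -1, 0.2, 0, 0, 0, 0.81, 0, -1, 0.2, 0, 0, 0, 0.81]

```text
time: 1.35
tool_pos: [298.9, 283.8, 301.4]
tcp_rot: [-3.141, 0.0, 1.373]
contact_force: [-0.5, 0.5, -0.4]
grip_width: 0.9
finger_force: 0.0
```

```bash
python3 g.py "(420,100,300,1.379,0),(458,-254,150,1.379,0)"
```

```text
t 1.35 at [298.9 283.8 301.4] [-3.141  0.     1.373] F [-0.5  0.5 -0.4] q [0.57 0.09 1.71 0.   1.34 0.77]
[-1.564  1.549  0.014] [-0.001  0.    -0.008]
[-4.96   2.618  1.515] [-0.001  0.    -0.008]
```

Call:
step_arm:
  targets: [0, -1, 0.8, 0, 0, 0, 0, 0, -1, 0.8, 0, 0, 0, 0, 0, -1, 0.8, 0, 0, 0, 0]

```text
time: 1.72
tool_pos: [359.1, 167.6, 301.4]
tcp_rot: [-3.141, 0.001, 1.371]
contact_force: [-0.7, 0.2, 0.1]
grip_width: 0.4
finger_force: 0.0
```

Call:
step_arm:
  targets: [0, -1, 0.8, 0, 0, 0, 0, 0, -1, 0.8, 0, 0, 0, 0, 0, -1, 0.8, 0, 0, 0, 0]

```text
time: 2.1
tool_pos: [417.8, 54.6, 301.2]
tcp_rot: [-3.141, 0.0, 1.372]
contact_force: [0.2, 0.7, -0.2]
grip_width: 0.1
finger_force: 0.0
```

Call:
step_arm:
  targets: [0, -1, 0.6, 0, 0, 0, 0, 0, -1, 0.6, 0, 0, 0, 0, 0, -1, 0.6, 0, 0, 0, 0]

```text
time: 2.48
tool_pos: [456.6, -54.0, 301.0]
tcp_rot: [-3.141, -0.0, 1.373]
contact_force: [-0.7, 0.4, -0.1]
grip_width: 0.2
finger_force: 0.0
```

Call:
step_arm:
  targets: [0, -1, 0.2, 0.8, 0, 0, 0, 0, -1, 0.2, 0.8, 0, 0, 0, 0, -1, 0.2, 0.8, 0, 0, 0]

```text
time: 2.85
tool_pos: [454.8, -154.4, 219.0]
tcp_rot: [-3.136, -0.002, 1.374]
contact_force: [-0.5, 1.0, -0.2]
grip_width: 0.7
finger_force: 0.0
```

```bash
python3 g.py "(462,-254,130,1.379,0),(459,-254,78,1.379,0)"
```

```text
t 2.85 at [ 454.8 -154.4  219. ] [-3.136e+00 -2.000e-03  1.374e+00] F [-0.5  1.  -0.2] q [-0.49  0.29  1.69  0.    1.16 -0.29]
[-0.965  0.27   0.886] [-0.007 -0.003 -0.006]
[-0.972  0.243  1.407] [-0.007 -0.003 -0.006]
```

Call:
step_arm:
  targets: [0, -0.97, 0.25, 0.9, 0, 0, 0, 0, -0.97, 0.25, 0.9, 0, 0, 0, 0, -0.97, 0.25, 0.9, 0, 0, 0]

```text
time: 3.22
tool_pos: [461.4, -254.2, 129.7]
tcp_rot: [-3.138, -0.002, 1.375]
contact_force: [-0.5, 0.6, 0.3]
grip_width: 0.3
finger_force: 0.0
```

Call:
step_arm:
  targets: [0, 0, 0, 0.25, 0, 0, 0, 0, 0, -0.03, 0.4, 0, 0, 0, 0, 0, -0.03, 0.5, 0, 0, 0, 0, 0, -0.03, 0.5, 0, 0, 0]

```text
time: 3.72
tool_pos: [459.8, -252.8, 83.6]
tcp_rot: [3.14, 0.001, 1.377]
contact_force: [-3.3, -1.8, 8.5]
grip_width: 0.7
finger_force: 4.1
```

Call:
step_arm:
  targets: [0, 0, 0, 0.05, 0, 0, 0, 0, 0, 0, 0.08, 0, 0, 0, 0, 0, 0, 0.08, 0, 0, 0, 0, 0, 0, 0.08, 0, 0, 0]

```text
time: 4.22
tool_pos: [459.7, -252.9, 77.7]
tcp_rot: [3.139, 0.002, 1.378]
contact_force: [-8.6, -0.1, 21.9]
grip_width: 0.3
finger_force: 10.7
```

The force rose to 22 N with the tip at 53 mm, so the pedal is at its stop. I'll lift and go to the catch.

Call:
step_arm:
  targets: [0, 0, 0, -0.4, 0, 0, 0, 0, 0, 0, -0.9, 0, 0, 0, 0, 0, 0, -0.9, 0, 0, 0, 0, 0, 0, -0.9, 0, 0, 0]

```text
time: 4.72
tool_pos: [459.2, -252.6, 164.3]
tcp_rot: [3.141, -0.0, 1.377]
contact_force: [-0.6, -0.1, -0.6]
grip_width: 0.6
finger_force: 0.0
```

Call:
step_arm:
  targets: [0, 1, 0, -1, 0, 0, 0, 0, 1, 0, -1, 0, 0, 0, 0, 1, 0, -1, 0, 0, 0, 0, 1, 0, -1, 0, 0, 0]

```text
time: 5.22
tool_pos: [478.2, -155.6, 263.1]
tcp_rot: [-3.141, -0.0, 1.376]
contact_force: [-0.1, 0.6, -0.0]
grip_width: 0.5
finger_force: 0.0
```

```bash
python3 - <<'E'
from h import *
from g import rows
c,s=np.cos(-.192),np.sin(-.192)
W=lambda x,y,z:(548.5+c*x-s*y,40+s*x+c*y,z,1.379,0)
print(W(-75,-20,190))
rows(W(-75,-15,250),W(-75,-15,190))
cap('side','d2.png')
a=cv2.imread('pics/d2.png');cv2.imwrite('pics/d2c.png',cv2.resize(a[125:315,140:345],None,fx=3,fy=3))
E
```

```text
(np.float64(471.06170799375684), np.float64(34.67919826005365), 190, 1.379, 0)
t 5.22 at [ 478.2 -155.6  263.1] [-3.141 -0.     1.376] F [-0.1  0.6 -0. ] q [-0.47  0.29  1.56 -0.    1.29 -0.27]
[ 1.903 -0.437  0.132] [-0.001 -0.    -0.003]
[ 1.903 -0.437  0.732] [-0.001 -0.    -0.003]
```

View pics/d2c.png

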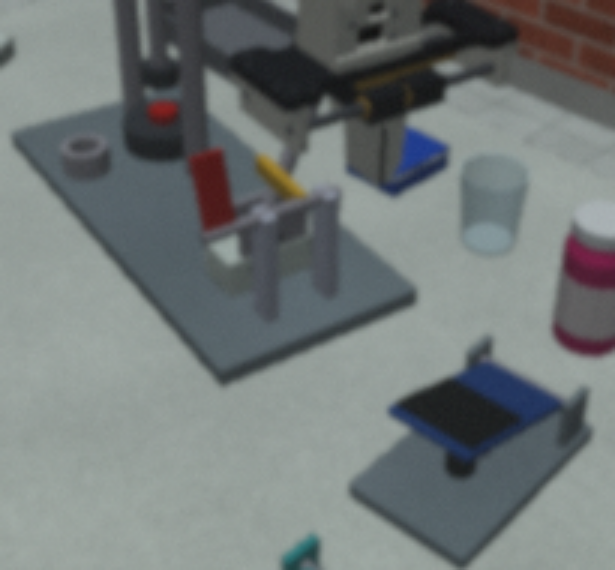

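The pedal is back up (pad at (470,415) in the crop) and the tab still stands at (212,190). Now over to its +y side.

Call:
step_arm:
  targets: [0, 1, -0.44, 0, 0, 0, 0, 0, 1, -0.44, 0, 0, 0, 0, 0, 1, -0.44, 0, 0, 0, 0]

```text
time: 5.65
tool_pos: [453.1, -48.5, 261.9]
tcp_rot: [-3.137, -0.001, 1.376]
contact_force: [-0.4, -0.6, -0.1]
grip_width: 0.4
finger_force: 0.0
```

Call:
step_arm:
  targets: [0, 0.9, 0, 0, 0, 0, 0, 0, 0.9, 0, 0, 0, 0, 0, 0, 0.9, 0, 0.4, 0, 0, 0, 0, 0.9, 0, 0.73, 0, 0, 0, 0, 0.9, 0, 0.73, 0, 0, 0]

```text
time: 6.28
tool_pos: [470.7, 37.1, 187.6]
tcp_rot: [-3.134, 0.001, 1.373]
contact_force: [-0.3, -0.3, 0.7]
grip_width: 0.2
finger_force: 0.0
```

```bash
python3 - <<'E'
from h import *
from g import rows
c,s=np.cos(-.192),np.sin(-.192)
W=lambda x,y,z:(548.5+c*x-s*y,40+s*x+c*y,z+25,1.379,0)
rows(*[W(-75,*p) for p in [(-40,163),(-60,163),(-78,158),(-92,148),(-99,138),(-101,131)]])
cap('side','d3.png')
a=cv2.imread('pics/d3.png');cv2.imwrite('pics/d3c.png',cv2.resize(a[125:315,140:345],None,fx=3,fy=3))
E
```

```text
t 6.28 at [470.7  37.1 187.6] [-3.134e+00  1.000e-03  1.373e+00] F [-0.3 -0.3  0.7] q [-0.08  0.32  1.76 -0.    1.08  0.11]
[-0.223  0.01  -0.004] [-0.01   0.002 -0.008]
[-0.423  0.011 -0.004] [-0.01   0.002 -0.008]
[-0.603  0.013  0.047] [-0.01   0.002 -0.008]
[-0.743  0.014  0.147] [-0.01   0.002 -0.008]
[-0.813  0.015  0.247] [-0.01   0.002 -0.008]
[-0.833  0.016  0.317] [-0.01   0.002 -0.008]
```

View pics/d3c.png

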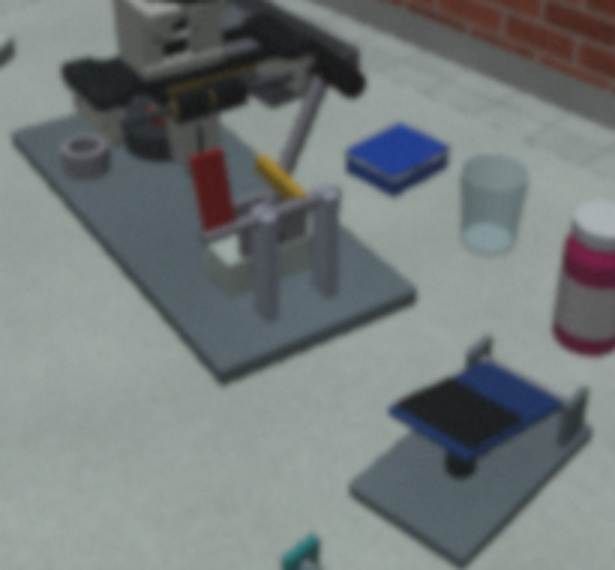

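The closed fingers at (195,140) stand behind the tab on its +y side. Now flip it.

Call:
step_arm:
  targets: [0, -0.22, 0.01, 0, 0, 0, 0, 0, -0.32, 0.01, 0, 0, 0, 0, 0, -0.42, 0.01, 0, 0, 0, 0, 0, -0.52, 0.01, 0.02, 0, 0, 0, 0, -0.6, 0.01, 0.05, 0, 0, 0, 0, -0.68, 0.01, 0.1, 0, 0, 0, 0, -0.74, 0.01, 0.15, 0, 0, 0, 0, -0.79, 0.01, 0.21, 0, 0, 0, 0, -0.82, 0.01, 0.27, 0, 0, 0]

```text
time: 7.45
tool_pos: [457.0, -42.5, 163.2]
tcp_rot: [-3.141, 0.0, 1.374]
contact_force: [0.3, 1.0, 0.7]
grip_width: 0.4
finger_force: 0.6
```

Call:
step_arm:
  targets: [0, -0.02, 0, 0.04, 0, 0, 0, 0, -0.02, 0, 0.06, 0, 0, 0, 0, -0.02, 0, 0.06, 0, 0, 0]

```text
time: 7.82
tool_pos: [456.9, -43.7, 159.8]
tcp_rot: [3.14, -0.001, 1.374]
contact_force: [-7.9, 5.2, 23.6]
grip_width: 0.1
finger_force: 12.1
```

```bash
python3 - <<'E'
from h import *
cap('side','d4.png')
a=cv2.imread('pics/d4.png');cv2.imwrite('pics/d4c.png',cv2.resize(a[125:285,180:345],None,fx=3.6,fy=3.6))
E
```

```text
(no output)
```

View pics/d4c.png

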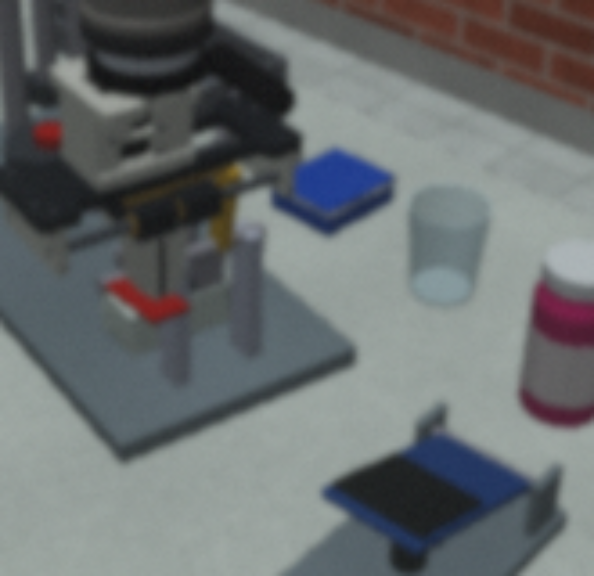

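The tab lies flat at (145,300), pressed on its stop with 24 N. I'll lift and head for the crossbar.

Call:
step_arm:
  targets: [0, 0, 0, -0.5, 0, 0, 0, 0, 0, 0, -1, 0, 0, 0, 0, 0, 0, -1, 0, 0, 0]

```text
time: 8.25
tool_pos: [458.5, -44.7, 261.0]
tcp_rot: [3.134, 0.001, 1.375]
contact_force: [-0.4, 0.4, -0.6]
grip_width: 0.5
finger_force: 0.0
```

Call:
step_arm:
  targets: [0.8, 0, 0.3, -0.8, 0, 0, 0, 0.8, 0, 1, -0.8, 0, 0, 0, 0.8, 0, 1, -0.8, 0, 0, 0]

```text
time: 8.62
tool_pos: [557.0, -64.5, 336.8]
tcp_rot: [3.141, 0.0, 1.374]
contact_force: [0.2, 0.2, -0.6]
grip_width: 25.7
finger_force: 0.0
```

```bash
cat > lev.py <<'E'
from h import *
from g import rows
c,s=np.cos(-.192),np.sin(-.192)
def L(q,off,tl=None,y=0):
    a=.45-q; r=160; tl=a if tl is None else tl
    x=r*np.sin(a)+(off+6)*np.sin(tl); z=70+r*np.cos(a)+(off+6)*np.cos(tl)
    return (548.5+c*x-s*y,40+s*x+c*y,z,1.379,tl)
E
python3 - <<'E'
from lev import *
rows(L(0,90),L(0,0))
E
```

```text
t 8.62 at [557.  -64.5 336.8] [3.141 0.    1.374] F [ 0.2  0.2 -0.6] q [-0.25  0.36  1.26 -0.    1.52 -0.06]
[1.013 0.825 0.363] [ 0.573 -0.001 -0.006]
[1.012 0.434 1.173] [ 0.573 -0.001 -0.006]
```

Call:
step_arm:
  targets: [0.8, 0.5, 0.4, 0, 0.2, 0, 0, 0.8, 1, 0.82, 0, 0.4, 0, 0, 0.8, 1, 0.82, 0.2, 0.57, 0, 0, 0.8, 1, 0.82, 0.36, 0.57, 0, 0, 0.8, 1, 0.82, 0.36, 0.57, 0, 0]

```text
time: 9.25
tool_pos: [655.0, 18.4, 295.6]
tcp_rot: [-2.684, 0.001, 1.374]
contact_force: [-0.4, -0.3, 0.7]
grip_width: 72.0
finger_force: 0.0
```

```bash
python3 - <<'E'
from lev import *
rows(L(0,30),L(0,0))
cap('scene','s5.png'); s=cv2.imread('pics/s5.png');cap('side','d5.png');d=cv2.imread('pics/d5.png')
cv2.imwrite('pics/c5.png',np.hstack([cv2.resize(s[80:220,240:380],(400,400)),cv2.resize(d[90:230,170:310],(400,400))]))
E
```

```text
t 9.25 at [655.   18.4 295.6] [-2.684e+00  1.000e-03  1.374e+00] F [-0.4 -0.3  0.7] q [-0.11  0.9   0.49  0.05  2.2   0.11]
[0.008 0.007 0.544] [-0.009 -0.001 -0.006]
[0.008 0.009 0.844] [-0.009 -0.001 -0.006]
```

View pics/c5.png

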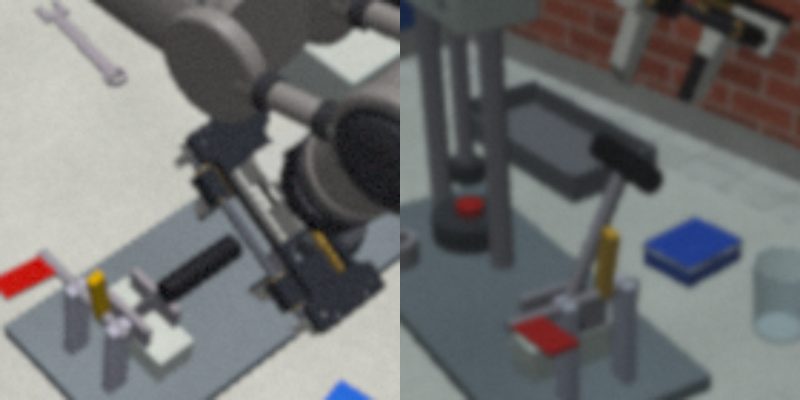

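The tab lies over, the bar is at rest, and the open fingers are aligned up along the lever axis. Advance and grip.

Call:
step_arm:
  targets: [0.8, 0.01, 0.01, 0.5, 0, 0, 0, 0.8, 0.01, 0.01, 0.84, 0, 0, 0, 0.8, 0.01, 0.01, 0.84, 0, 0, 0]

```text
time: 9.72
tool_pos: [618.3, 26.3, 228.2]
tcp_rot: [-2.695, -0.0, 1.374]
contact_force: [0.5, 0.9, 0.3]
grip_width: 73.5
finger_force: 0.0
```

Call:
step_arm:
  targets: [0, 0, 0, 0, 0, 0, 0, 0, 0, 0, 0, 0, 0, 0, 0, 0, 0, 0, 0, 0, 0, 0, 0, 0, 0, 0, 0, 0, 0, 0, 0, 0, 0, 0, 0]

```text
time: 10.35
tool_pos: [620.3, 26.3, 225.4]
tcp_rot: [-2.694, -0.0, 1.374]
contact_force: [-0.1, -0.2, -0.0]
grip_width: 28.2
finger_force: 0.0
```

```bash
python3 - <<'E'
from lev import *
rows(*[L(q,0) for q in (0,.1,.2,.3,.4,.5,.6,.7,.8,.82)])
E
```

```text
t 10.35 at [620.3  26.3 225.4] [-2.694 -0.     1.374] F [-0.1 -0.2 -0. ] q [-0.1   0.81  0.85  0.04  1.92  0.1 ]
[-0.002  0.018  0.058] [ 0.003 -0.003 -0.005]
[-0.003 -0.148  0.065] [-0.125 -0.002 -0.006]
[-0.003 -0.312  0.09 ] [-0.252 -0.002 -0.006]
[-0.004 -0.473  0.131] [-0.379 -0.002 -0.006]
[-0.005 -0.629  0.187] [-0.507 -0.002 -0.006]
[-0.006 -0.778  0.259] [-0.634 -0.001 -0.006]
[-0.006 -0.92   0.345] [-0.761 -0.001 -0.006]
[-0.007 -1.052  0.446] [-0.888 -0.001 -0.006]
[-0.008 -1.174  0.558] [-1.016e+00 -1.000e-03 -6.000e-03]
[-0.008 -1.197  0.582] [-1.041 -0.    -0.006]
```

Call:
step_arm:
  targets: [0.32, 0, 0.01, 0.05, 0, 0, 0, 0.32, 0, 0.01, 0.05, 0, 0, 0, 0, 0, 0.01, 0.05, 0, 0, 0, 0, 0, 0.01, 0.05, 0, 0, 0, 0, 0, 0.01, 0.05, 0, 0, 0, 0, 0, 0.01, 0.05, 0, 0, 0]

```text
time: 11.1
tool_pos: [617.7, 26.8, 220.7]
tcp_rot: [-2.69, 0.0, 1.375]
contact_force: [-6.2, 1.0, 0.3]
grip_width: 25.1
finger_force: 30.0
```

```bash
python3 - <<'E'
from lev import *
rows(*[L(q,0) for q in (0,.1,.2,.3,.4,.5,.6)])
E
```

```text
t 11.1 at [617.7  26.8 220.7] [-2.69   0.     1.375] F [-6.2  1.   0.3] q [-0.1   0.81  0.87  0.04  1.91  0.1 ]
[-0.002  0.021  0.003] [-0.002 -0.002 -0.005]
[-0.003 -0.145  0.012] [-0.129 -0.002 -0.005]
[-0.004 -0.309  0.037] [-0.257 -0.002 -0.005]
[-0.004 -0.47   0.078] [-0.384 -0.001 -0.005]
[-0.005 -0.625  0.135] [-0.511 -0.001 -0.006]
[-0.006 -0.775  0.208] [-0.639 -0.001 -0.006]
[-0.006 -0.916  0.294] [-0.766 -0.001 -0.006]
```

Call:
step_arm:
  targets: [0, 0, -0.08, 0, -0.06, 0, 0, 0, 0, -0.16, 0.01, -0.13, 0, 0, 0, 0, -0.24, 0.02, -0.19, 0, 0, 0, 0, -0.32, 0.03, -0.25, 0, 0, 0, 0, -0.48, 0.07, -0.38, 0, 0, 0, 0, -0.63, 0.13, -0.51, 0, 0, 0, 0, -0.78, 0.2, -0.64, 0, 0]

```text
time: 11.98
tool_pos: [541.7, 42.0, 237.3]
tcp_rot: [3.081, -0.001, 1.374]
contact_force: [3.2, 0.9, -2.8]
grip_width: 25.0
finger_force: 30.0
```

```bash
python3 - <<'E'
from lev import *
rows(*[L(q,0) for q in (.4,.5,.6,.7,.8,.83)])
E
```

```text
t 11.97 at [541.7  42.  237.3] [ 3.081e+00 -1.000e-03  1.374e+00] F [ 3.2  0.9 -2.8] q [-0.06  0.36  1.55 -0.01  1.18  0.14]
[-0.006  0.152  0.024] [ 0.141 -0.001 -0.006]
[-0.007 -0.013  0.014] [ 0.014 -0.001 -0.006]
[-0.008 -0.179  0.021] [-0.113 -0.    -0.006]
[-0.009 -0.343  0.044] [-0.241 -0.    -0.006]
[-0.009 -0.504  0.083] [-0.368  0.    -0.006]
[-0.01  -0.552  0.098] [-0.406  0.    -0.006]
```

Following at about 0.5 rad. Now to the stop with a little over-travel.

Call:
step_arm:
  targets: [0, 0, -0.1, 0.01, -0.06, 0, 0, 0, 0, -0.18, 0.02, -0.12, 0, 0, 0, 0, -0.26, 0.03, -0.18, 0, 0, 0, 0, -0.34, 0.04, -0.24, 0, 0, 0, 0, -0.42, 0.06, -0.3, 0, 0, 0, 0, -0.5, 0.08, -0.36, 0, 0, 0, 0, -0.54, 0.09, -0.38, 0, 0, 0, 0, -0.54, 0.09, -0.38, 0, 0, 0, 0, -0.54, 0.09, -0.38, 0, 0]

```text
time: 13.1
tool_pos: [492.1, 52.1, 227.9]
tcp_rot: [2.778, -0.001, 1.375]
contact_force: [2.1, -1.6, 10.3]
grip_width: 25.4
finger_force: 30.0
```

```bash
python3 - <<'E'
from lev import *
rows(L(.8,0),L(.83,0))
E
```

```text
t 13.1 at [492.1  52.1 227.9] [ 2.778e+00 -1.000e-03  1.375e+00] F [ 2.1 -1.6 10.3] q [-0.01  0.15  1.91 -0.1   0.72  0.25]
[-0.011  0.     0.021] [ 0.017  0.    -0.006]
[-0.011 -0.05   0.021] [-0.021  0.    -0.006]
```

Call:
step_arm:
  targets: [0, 0, -0.03, 0, 0, 0, 0, 0, 0, -0.06, 0, 0, 0, 0, 0, 0, -0.06, 0, 0, 0, 0, 0, 0, -0.06, 0, 0, 0, 0]

```text
time: 13.6
tool_pos: [489.0, 52.7, 226.9]
tcp_rot: [2.773, -0.002, 1.375]
contact_force: [11.4, -4.5, 6.3]
grip_width: 25.2
finger_force: 30.0
```

```bash
python3 - <<'E'
from lev import *
rows(L(.8,0),L(.83,0))
cap('scene','s6.png'); s=cv2.imread('pics/s6.png');cap('side','d6.png');d=cv2.imread('pics/d6.png')
cv2.imwrite('pics/c6.png',np.hstack([cv2.resize(s[100:240,210:350],(400,400)),cv2.resize(d[100:300,150:350],(400,400))]))
E
```

```text
t 13.6 at [489.   52.7 226.9] [ 2.773e+00 -2.000e-03  1.375e+00] F [11.4 -4.5  6.3] q [-0.01  0.15  1.93 -0.1   0.71  0.25]
[-0.011  0.033  0.023] [ 0.024 -0.    -0.006]
[-0.012 -0.016  0.023] [-0.014 -0.    -0.006]
```

View pics/c6.png

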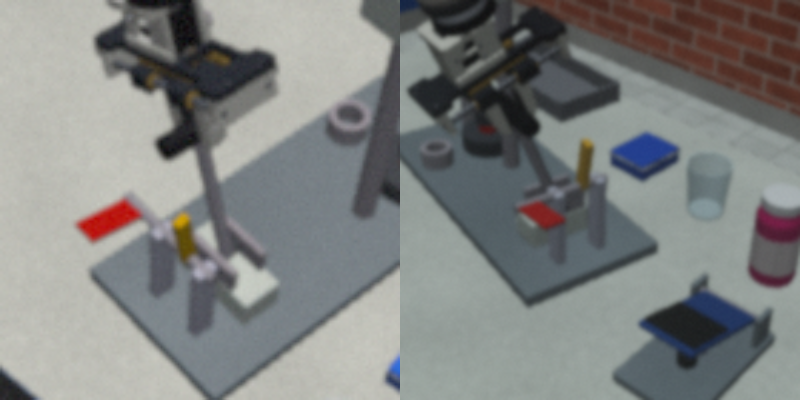

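The lever leans to -x in the fingers, the catch is flipped and the pedal is up. The force rose about 8 N for roughly 3 mm of motion, so the lever is at its stop. I'll add a small preload, settle and hand in.

Call:
step_arm:
  targets: [0, 0, -0.03, 0, 0, 0, 0, 0, 0, -0.03, 0, 0, 0, 0, 0, 0, -0.03, 0, 0, 0, 0, 0, 0, -0.03, 0, 0, 0, 0, 0, 0, -0.03, 0, 0, 0, 0, 0, 0, -0.03, 0, 0, 0, 0]

```text
time: 14.45
tool_pos: [488.4, 52.9, 226.8]
tcp_rot: [2.768, -0.002, 1.374]
contact_force: [20.0, -6.6, 2.1]
grip_width: 25.4
finger_force: 30.0
```

```bash
python3 - <<'E'
from lev import *
rows(L(.8,0))
print(bot.close_job())
E
```

```text
t 14.45 at [488.4  52.9 226.8] [ 2.768e+00 -2.000e-03  1.374e+00] F [20.  -6.6  2.1] q [-0.01  0.14  1.93 -0.1   0.7   0.25]
[-0.012  0.04   0.025] [ 0.03  -0.001 -0.006]
the job is handed in; nothing more can be done
None
```

The job is handed in after about 14.5 s: I pressed the pedal to its stop and it came back up, flipped the catch to its stop, and pulled the lever to its stop, where the gripper still holds it by the crossbar; no verdict was returned.

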